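# Change the cartridge under a dosing arm

## Robot

A 6-joint arm with a two-finger parallel gripper is mounted at the origin on a cart in front of the work surface, level with it; the furniture and walls round the work are solid. World frame = base frame: x ahead of the robot, y to its left, z up, the work surface at z = 0. Lengths are in m, angles in rad, forces in N, time in s.
With the tool pointing down it reaches from about 0.3 to 0.825 m from the base axis. Payload 5.4 kg.
Tool frame: the origin (TCP) lies at the very end of the fingers, on their centre line; the grasp point (between the pads) lies 19 mm behind it; z points along the fingers, x is the direction in which the jaws open and shut, and the axes are right-handed (so a half turn about z gives the same grasp; the last joint's range is limited). The gripper opens to 92 mm and grips with 3 to 60 N. Pads are 20 mm wide; open, the fingers measure 128 mm over their backs; the gripper's body (75 mm by 189 mm) begins 69 mm behind the grasp point.
Start: joints at [-0.21, 0.158, 1.597, -0, 1.386, -0.21], TCP at [0.575, -0, 0.215] pointing down, gripper open.
Joint ranges: [-2.91, 2.91], [-0.94, 2.29], [0.18, 2.7], [-1.29, 4.43], [0.17, 2.64], [-3, 3]. Speed limits (rad/s): [2.57, 2.57, 3.14, 3.14, 3.14, 3.14].

## Interface

Orientations are given as a rotation vector (axis times angle).
In Python, from workcell import bot gives the robot as it stands. Calls block until the motion is done:
- bot.goto(position, orientation): joint-space move of the TCP to a pose.
- bot.line_to(position, rot=None, max_speed=0.15): straight line of the TCP; rot=None keeps the orientation; max_speed is the mean speed in m/s.
- bot.set_joints(angles): joint-space move.
- bot.set_gripper(opening, newtons=None): opening from 0.0 (shut) to 1.0 (fully open); newtons is the grip in N (None keeps the last); returns when the fingers have stopped.
- bot.hold(seconds).
- bot.inverse_kinematics(position, orientation): joint angles nearest the present ones, or None.
- bot.read_camera(name): name is "scene" or "side" or "wrist"; returns a dict with "pixels" (480x640x3 uint8, blue, green, red), "fx", "fy", "cx", "cy" (pixels), "R" (3x3) and "t" (3): a world point X has camera coordinates R X + t. Camera axes: x right, y down, z forward; pixel columns grow to the right and rows downward; lengths in m; the calibration is good to about 2 mm. A picture is of the moment at which its call begins. There is no depth.
A pose or a line that the arm cannot do raises bot.MotionError and nothing moves.
- bot.job_done(): hands the job in, once; it reports no verdict.
Readings, each from a call of its own:
- bot.current_clock(): time.
- bot.current_joints(): joint angles.
- bot.current_joint_vel(): joint speeds.
- bot.current_effort(): joint torques, N m.
- bot.current_ee_pos(): TCP position.
- bot.current_tool_rot(): TCP orientation.
- bot.current_contact_force(): force on the tool from outside, world axes, zero at the start.
- bot.current_ft_torque(): the same for the moment, N m.
- bot.current_opening(): opening from 0.0 (shut) to 1.0 (fully open).
Only numpy, scipy, OpenCV 4.12 (cv2) and the standard library are available. Lean on these libraries where they do the work, as an engineer would, in place of code of your own. Each camera call takes 0.05 s, during which the arm holds its last target. There are 200 camera calls.

## Task

First swing the dosing arm well out to the side, most of the way to its outer stop. Then take the cartridge whose colour matches the arm's collar out of the caddy; its pocket and the cradle are open on different sides, so stand it upright on the free table between them, let go of it, take it again across its other sides and lower it gently into the cradle, letting go of it there before you touch the arm again. Finally swing the arm fully home so that its head is over the cartridge again, and leave the green cartridge standing in its pocket.

Things in the scene. Friction and masses are not known exactly. Their poses are not given: they have to be found in the camera images.
- dosing_arm (a joint): angle (rad) of the dosing arm, a level steel bar on an upright hinge: 0 = home, head straight over the cradle (stop); grows as the head swings to the cradle's +y side (clockwise from above), outer stop 1.5. Stiff: stays where left. Bar at z 160 to 174 mm; head 44 mm across with a blue collar, z 154 to 178, nozzle down to 144 mm.
- dosing_arm_knob (a point): black upright round knob on the arm's head, 24 mm diameter, z 180 to 224 mm; this point is on its axis at 203 mm, the height to pinch it from above. Its x axis points along the bar to the hinge.
- dosing_arm_hinge (a point): point on the arm's upright hinge axis, level with dosing_arm_knob and 130 mm from it
- cradle (a point): centre of the cradle's floor, 10 mm over the table, on the fixed dosing stand (base plate from x -60 to 190 mm, 110 mm wide). z up, +x points to the column 130 mm away. Two steel plates, 6 mm thick, 60 mm wide, rising 114 mm over this floor, have their inner faces at x = +-25 mm (50 mm apart); the y sides are open.
- cartridge_blue: white upright cartridge with a BLUE band and top disc (the colour of the arm's collar), 40 (x) x 56 (y) x 120 (z) mm, 0.2 to 0.4 kg; origin at the centre of its underside. Grip it near its top. In the cradle its x axis lies along the cradle's x (either way round). It looks the same turned by half a turn.
- cartridge_green: the same cartridge with a GREEN band and top disc, to be left alone
- caddy: fixed grey caddy, 90 (x) x 156 (y) x 122 mm high, origin at the centre of its underside; two pockets at y = -36 and +36 mm, floor 6 mm above the table, between walls 6 mm thick that stand beside the cartridges' y faces (66 mm apart, 122 mm high); open at its x sides. The cartridges' axes are those of the caddy.
Things that resemble listed ones, but are neither listed nor needed, are in the scene too. Leave any red look-alike of the cartridge_blue alone.

How it is judged:
On the way, in this order (a step that is already met when the one before it is completed fails the run):
1. the arm is swung well out to the side (beyond 1.0 rad) (value of joint dosing_arm above 1 rad), for 0.2 s.
2. the blue cartridge stands upright, let go, on the free table, clear of caddy and cradle, the arm still out (height (world z) of cartridge_blue below 0.004 m and angle between cartridge_blue's own z axis and vertical below 0.08 rad and linear speed of cartridge_blue below 0.03 m/s and contact force between the fingers and cartridge_blue below 0.2 N and horizontal distance between cartridge_blue and cradle above 0.08 m and value of joint dosing_arm above 0.8 rad), for 0.2 s.
3. the blue cartridge stands in the cradle, let go, the arm still out (x of cartridge_blue in the frame of cradle between -0.008 and 0.008 m and y of cartridge_blue in the frame of cradle between -0.013 and 0.013 m and z of cartridge_blue in the frame of cradle between -0.005 and 0.005 m and angle between cartridge_blue's own z axis and vertical below 0.08 rad and linear speed of cartridge_blue below 0.03 m/s and contact force between the fingers and cartridge_blue below 0.2 N and value of joint dosing_arm above 0.8 rad), for 0.2 s.
At the end, for the whole second after the job is handed in: The arm is home (within 0.07 rad of its stop); the blue cartridge stands upright, at rest and let go on the cradle's floor, centred within 8 mm along the cradle's x and 13 mm along its y; the green cartridge stands in its pocket within 20 mm of where it was (x of cartridge_blue in the frame of cradle between -0.008 and 0.008 m and y of cartridge_blue in the frame of cradle between -0.013 and 0.013 m and z of cartridge_blue in the frame of cradle between -0.005 and 0.005 m and angle between cartridge_blue's own z axis and vertical below 0.08 rad and linear speed of cartridge_blue below 0.03 m/s and value of joint dosing_arm below 0.07 rad and distance of cartridge_green from where it was at the start of the episode below 0.02 m and angle between cartridge_green's own z axis and vertical below 0.1 rad and contact force between the fingers and cartridge_blue below 0.2 N); the robot touches nothing.
It fails at once if the blue cartridge is dropped into the cradle (faster than 0.5 m/s between its plates) (horizontal distance between cartridge_blue and cradle below 0.03 m and z of cartridge_blue in the frame of cradle below 0.11 m and linear speed of cartridge_blue above 0.5 m/s).
It fails at once if the blue cartridge is knocked over (angle between cartridge_blue's own z axis and vertical above 0.8 rad).
It fails at once if the green cartridge is lifted out of its pocket or pushed about (moved more than 60 mm) (distance of cartridge_green from where it was at the start of the episode above 0.06 m).
It also fails if it takes over 72 s, if anything falls off the work surface, if the arm or the gripper's body presses on something with over 40 N, if the wrist force passes 120 N, or if a joint passes its speed limit or range.

## Working session

There is one attempt and no reset: what is moved stays moved. The work goes in short steps, each a Python script; the robot and the scene stay as the last script left them, time stands still between calls to the robot, and variables do not carry over. Pictures are saved under pics/ and viewed, about 8 in all and at most 12, crops included, and the job is handed in when it is done.

```bash
mkdir -p pics; ls
cat > h.py <<'E'
import numpy as np, cv2
from workcell import bot
from scipy.spatial.transform import Rotation as Rn
def snap(name,fn):
    c=bot.read_camera(name); cv2.imwrite('pics/'+fn+'.png',c['pixels']); np.savez('pics/'+fn+'.npz',**c); return c
def cam(fn): return np.load('pics/'+fn+'.npz')
def plane(c,u,v,z):
    R,t=c['R'],c['t']; d=R.T@np.array([(u-c['cx'])/c['fx'],(v-c['cy'])/c['fy'],1]); o=-R.T@t
    return o+d*(z-o[2])/d[2]
def tri(obs):
    A=[];b=[]
    for c,u,v in obs:
        R,t=c['R'],c['t']; d=R.T@np.array([(u-c['cx'])/c['fx'],(v-c['cy'])/c['fy'],1]); d/=np.linalg.norm(d); o=-R.T@t
        P=np.eye(3)-np.outer(d,d); A.append(P); b.append(P@o)
    A=np.vstack(A);b=np.hstack(b); x,r,_,_=np.linalg.lstsq(A,b,rcond=None); return x,np.sqrt(r)
def proj(c,X):
    p=c['R']@np.array(X)+c['t']; return c['fx']*p[0]/p[2]+c['cx'], c['fy']*p[1]/p[2]+c['cy']
def down(yaw): # tool x axis at world angle yaw, z down
    return (Rn.from_euler('z',yaw)*Rn.from_euler('x',np.pi)).as_rotvec()
E
python3 - <<'E'
from h import *
for n in('scene','side','wrist'):
    c=snap(n,n+'0'); print(n,-c['R'].T@c['t'],c['fx'])
print(bot.current_clock(),bot.current_tool_rot(),Rn.from_rotvec(bot.current_tool_rot()).as_matrix())
E
```

```text
pics
scene [ 0.03552419 -0.7042781   0.87706574] 447.0908785803219
side [ 0.01758481 -1.04239303  0.98990609] 586.5311958279126
wrist [0.57578815 0.0741438  0.3858587 ] 418.7928559674126
0.15 [-3.14129126e+00 -3.21545801e-05  2.14353640e-03] [[ 9.99999069e-01  2.02670324e-05 -1.36475100e-03]
 [ 2.06773587e-05 -9.99999955e-01  3.00646728e-04]
 [-1.36474484e-03 -3.00674668e-04 -9.99999024e-01]]
```

View pics/scene0.png

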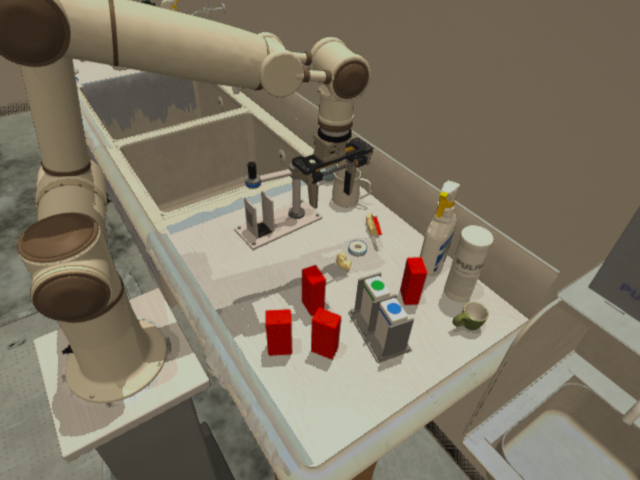

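View pics/side0.png

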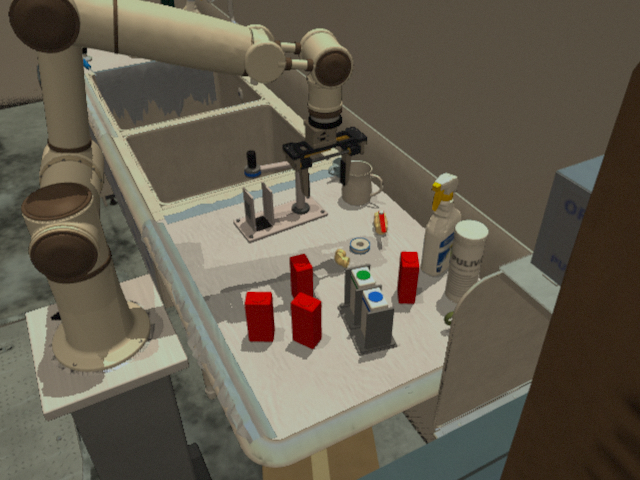

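Scene: the dosing stand is at about (280,215), its knob at (252,172), and the caddy is at (383,315) with blue nearest and green behind. Four red look-alikes stand around the caddy. I'll enlarge both views.

Run:
```python
from h import *
def crop(fn,x,y,w=114,h=86):
    im=cv2.imread(f'pics/{fn}.png')[y:y+h,x:x+w]
    im=cv2.resize(im,(400,300),interpolation=cv2.INTER_CUBIC)
    s=400/w
    for k in range(x-x%20+20,x+w,20): 
        cv2.line(im,(int((k-x+.5)*s),0),(int((k-x+.5)*s),6),(0,255,255),1); cv2.putText(im,str(k),(int((k-x)*s)-10,18),0,.35,(0,0,255),1)
    for k in range(y-y%20+20,y+h,20):
        cv2.line(im,(0,int((k-y+.5)*s)),(6,int((k-y+.5)*s)),(0,255,255),1); cv2.putText(im,str(k),(8,int((k-y)*s)+4),0,.35,(0,0,255),1)
    return im
a=np.vstack([np.hstack([crop('scene0',228,160),crop('side0',228,148,114,92)]),np.hstack([crop('scene0',330,270,114,86),crop('side0',320,262,114,92)])])
cv2.imwrite('pics/comp.png',a)
```

```text
(no output)
```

View pics/comp.png

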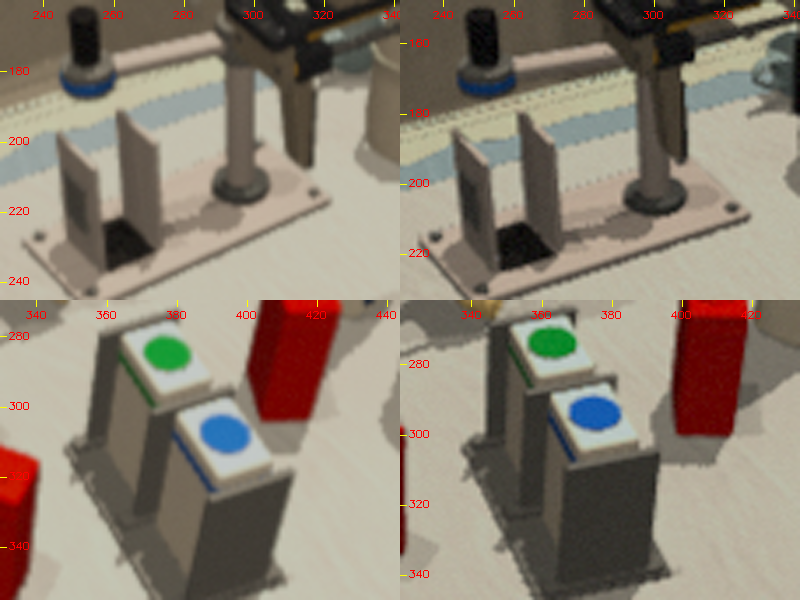

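Run:
```python
from h import *
s,d=cam('scene0'),cam('side0')
S=lambda x,y:(s,228+x/3.509-.5*0,160+y*86/300)
D=lambda x,y:(d,228+x/3.509,148+y*92/300)
P=dict(knobtop=(S(84,12),D(84,13)),collar=(S(87,80),D(86,78)),
pA1=(S(58,133),D(53,130)),pA2=(S(97,172),D(92,160)),pB1=(S(118,110),D(118,113)),pB2=(S(157,148),D(156,150)),pB2bot=(S(161,247),D(160,248)),pA2bot=(S(105,270),D(98,270)),col=(S(241,190),D(256,200)),
baseL=(S(25,242),D(20,238)),baseR=(S(330,200),D(349,213)),
blue=((s,394.1,308.4),(d,375.6,296.7)),green=((s,377.6,285.2),(d,363.3,274.9)))
for k,v in P.items():
    x,r=tri(v); print(k,x.round(4),r.round(4))
zs=dict(knobtop=.224,pA1=.124,pA2=.124,pB1=.124,pB2=.124,pA2bot=.01,pB2bot=.01,col=.02,baseL=.008,baseR=.008,blue=.126,green=.126)
for k,z in zs.items(): print(k,[plane(*o,z).round(4)[:2] for o in P[k]])
```

```text
knobtop [0.4865 0.2403 0.2167] [0.0008]
collar [0.4769 0.224  0.1666] [0.0014]
pA1 [0.4446 0.218  0.1305] [0.0002]
pA2 [0.4504 0.1605 0.1303] [0.0047]
pB1 [0.5009 0.2236 0.1271] [0.0006]
pB2 [0.515  0.1865 0.1071] [0.0001]
pB2bot [0.5026 0.1638 0.0243] [0.0011]
pA2bot [0.4544 0.1747 0.0122] [0.0006]
col [0.6059 0.2034 0.014 ] [0.0015]
baseL [0.4105 0.2287 0.025 ] [0.0011]
baseR [0.6642 0.1509 0.0132] [0.0012]
blue [ 0.5371 -0.2985  0.1248] [0.0001]
green [ 0.5491 -0.2285  0.1265] [0.0002]
knobtop [array([0.4809, 0.2292]), array([0.4827, 0.2289])]
pA1 [array([0.448 , 0.2258]), array([0.448 , 0.2277])]
pA2 [array([0.4502, 0.165 ]), array([0.4572, 0.1725])]
pB1 [array([0.5033, 0.2278]), array([0.5022, 0.2276])]
pB2 [array([0.5045, 0.1669]), array([0.5054, 0.1628])]
pA2bot [array([0.4559, 0.1773]), array([0.4549, 0.1771])]
pB2bot [array([0.5095, 0.1778]), array([0.5106, 0.1823])]
col [array([0.6007, 0.1962]), array([0.6034, 0.1968])]
baseL [array([0.4171, 0.2468]), array([0.4183, 0.2517])]
baseR [array([0.667 , 0.1553]), array([0.6687, 0.1582])]
blue [array([ 0.5363, -0.2992]), array([ 0.5363, -0.2996])]
green [array([ 0.5496, -0.2281]), array([ 0.5493, -0.2282])]
```

Blue and green sit 72 mm apart at z≈0.126, as they should. The cradle is near (0.478, 0.198) with yaw about 3°, the knob near (0.482, 0.229), and the arm angle is about 0.24 rad. Next, a close look with the wrist camera.

Run:
```python
from h import *
bot.goto([.49,.12,.31],down(0)); c=snap('wrist','w1'); print(bot.current_clock(),-c['R'].T@c['t'])
C=np.array([.478,.198]);
im=c['pixels'].copy()
for X in([.482,.229,.224],[.478,.198,.01],[.478,.198,.124],[.608,.205,.18]): print(X,np.round(proj(c,X)))
a=cv2.resize(im,(800,600),interpolation=cv2.INTER_CUBIC); cv2.imwrite('pics/w1b.png',a)
```

```text
0.9333 [0.49132263 0.19363152 0.48103505]
[0.482, 0.229, 0.224] [302.  55.]
[0.478, 0.198, 0.01] [306. 115.]
[0.478, 0.198, 0.124] [302. 114.]
[0.608, 0.205, 0.18] [488. 102.]
```

View pics/w1b.png

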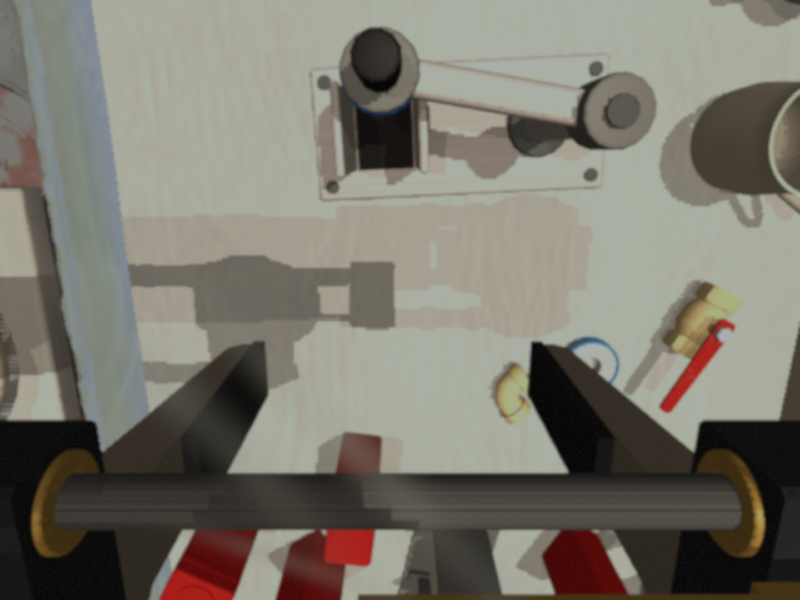

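Knob top is at about (377,52) in the enlarged picture and the hinge cap at (623,111). The base plate corners are (312,70), (607,54), (602,186), (321,199). The free table between stand and caddy is clear around (330,270).

Run:
```python
from h import *
c=cam('w1'); W=lambda x,y,z: plane(c,x/1.25-.1,y/1.25-.1,z)[:2].round(4)
s,d=cam('scene0'),cam('side0')
co=[W(*p,.009) for p in((312,70),(607,54),(602,186),(321,199))]
print(co, 'len',[np.linalg.norm(co[i]-co[(i+1)%4]).round(4) for i in range(4)])
m=np.mean(co,0); y=np.arctan2(*((co[1]-co[0])+(co[2]-co[3]))[::-1]); y2=np.arctan2(*((co[0]-co[3])+(co[1]-co[2]))[::-1])-np.pi/2
print('mid',m,'yaw',y,y2); cr=m-.065*np.array([np.cos(y),np.sin(y)]); h=cr+.13*np.array([np.cos(y),np.sin(y)]); print('cradle',cr,'hinge',h)
print('knob',W(377,52,.224),tri([(s,251.9,163.4),(d,251.9,152),(c,301.5,41.5)]))
for z in(.18,.19,.2): print('hinge cap',W(623,111,z))
k=W(377,52,.224)-h; print(np.linalg.norm(k), np.pi-np.mod(np.arctan2(k[1],k[0])-y,2*np.pi))
print('plates inner floor strip', [W(*p,.01) for p in((358,167),(412,168))],[W(*p,.124) for p in((332,83),(343,83),(337,176),(345,176),(428,171),(420,171),(418,88),(427,88))])
```

```text
[array([0.4195, 0.2579]), array([0.6653, 0.2701]), array([0.6721, 0.1623]), array([0.4229, 0.1511])] len [np.float64(0.2461), np.float64(0.108), np.float64(0.2495), np.float64(0.1069)]
mid [0.54495 0.21035] yaw 0.047237560789008176 0.04749454500587258
cradle [0.48002251 0.2072807 ] hinge [0.60987749 0.2134193 ]
knob [0.4819 0.2362] (array([0.48357633, 0.23599306, 0.21992593]), array([0.00253999]))
hinge cap [0.614  0.2138]
hinge cap [0.6099 0.2131]
hinge cap [0.6058 0.2124]
0.12998922695391993 0.22339794291689863
plates inner floor strip [array([0.4565, 0.1789]), array([0.5038, 0.178 ])] [array([0.4494, 0.2346]), array([0.4564, 0.2346]), array([0.4508, 0.1766]), array([0.4561, 0.1766]), array([0.5114, 0.1798]), array([0.5061, 0.1798]), array([0.5043, 0.2315]), array([0.51  , 0.2315])]
```

```bash
cat >> h.py <<'E'
YAW=.0473; CR=np.array([.480,.2067]); H=CR+.13*np.array([np.cos(YAW),np.sin(YAW)])
def knob(a): # knob xy and jaw yaw (tangential) at arm angle a
    th=YAW+np.pi-a; return H+.13*np.array([np.cos(th),np.sin(th)]), YAW-a+np.pi/2
def arc(a0,a1,z=.184,n=6,off=0.,speed=.12):
    for a in np.linspace(a0,a1,n+1)[1:]:
        p,y=knob(a); bot.line_to([*p,z],down(y+off),max_speed=speed)
E
python3 - <<'E'
from h import *
for off in(0,-np.pi):
  for a in(.22,1.3,0):
    p,y=knob(a); print(off,a,p.round(4),bot.inverse_kinematics([*p,.184],down(y+off)))
E
```

```text
0 0.22 [0.4818 0.2352] [ 2.28576509e-01  8.30488987e-02  1.74107077e+00 -4.44089210e-16
  1.31747299e+00 -1.16951982e+00]
0 1.3 [0.5692 0.3363] [0.35132047 0.39976698 1.36565323 0.         1.37617245 0.03322415]
0 0 [0.48   0.2067] [ 1.75139718e-01  4.78295513e-02  1.77810142e+00 -4.44089210e-16
  1.31566168e+00 -1.44295661e+00]
-3.141592653589793 0.22 [0.4818 0.2352] [0.22857651 0.0830489  1.74107077 0.         1.31747299 1.97207284]
-3.141592653589793 1.3 [0.5692 0.3363] None
-3.141592653589793 0 [0.48   0.2067] [0.17513972 0.04782955 1.77810142 0.         1.31566168 1.69863604]
```

Run:
```python
from h import *
p,y=knob(.223)
bot.goto([*p,.30],down(y)); bot.line_to([*p,.184],max_speed=.2); print(bot.current_clock(),bot.current_contact_force())
bot.set_gripper(0,25); print(bot.current_opening()*.092,bot.current_contact_force())
arc(.223,1.33); print(bot.current_clock(),bot.current_ee_pos(),bot.current_contact_force(),bot.current_opening()*.092)
bot.set_gripper(1.0); q,_=knob(1.33); bot.line_to([*q,.30],max_speed=.2); print(bot.current_clock())
# over caddy look
bot.goto([.545,-.35,.32],down(0)); c=snap('wrist','w2'); print(bot.current_clock())
snap('scene','scene2')
a=np.hstack([cv2.resize(c['pixels'][0:330],(582,300)) ,cv2.resize(cv2.imread('pics/scene2.png')[130:270,210:310],(214,300))])
cv2.imwrite('pics/w2b.png',cv2.resize(c['pixels'],(800,600),interpolation=cv2.INTER_CUBIC)); 
s=cv2.imread('pics/w2b.png'); s[440:600,500:800]=cv2.resize(cv2.imread('pics/scene2.png')[150:246,205:385],(300,160)); cv2.imwrite('pics/w2b.png',s)
```

```text
2.7417 [-0.05351694  0.39154515  0.93736159]
0.023578451594305643 [-0.87213342 -0.23213834 -1.08874438]
5.875 [0.57245684 0.33652231 0.18398283] [ 0.47217186 -3.81706026  0.02792781] 0.023608020063273425
7.6917
10.1833
```

View pics/w2b.png

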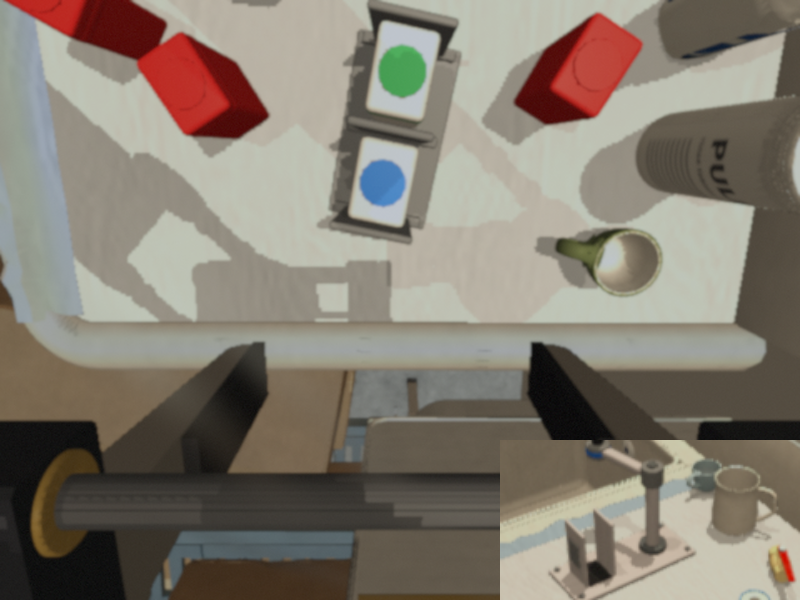

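Run:
```python
from h import *
c=cam('w2'); W=lambda x,y,z,c=c: plane(c,x/1.25-.1,y/1.25-.1,z)[:2].round(4)
b,g=W(383,183,.126),W(402,71,.126); print(b,g,np.linalg.norm(b-g),np.arctan2(*(g-b)[::-1])-np.pi/2)
s=cam('scene0'); print(tri([(s,394.1,308.4),(c,306.3,146.3)]),tri([(s,377.6,285.2),(c,321.5,56.7)]))
q=[W(*p,.126) for p in((362,137),(417,147),(404,230),(349,218))]; print('top',q,np.mean(q,0),np.arctan2(*(q[1]-q[0])[::-1]),np.arctan2(*(q[2]-q[3])[::-1]))
w1=cam('w1')
for p in((350,545,.12),(350,435,0),(510,370,.0),(500,420,0),(573,350,0)): print(p,W(*p,w1))
```

```text
[ 0.5368 -0.2969] [ 0.5496 -0.2255] 0.07253826576366433 -0.17738741354634802
(array([ 0.53717679, -0.297579  ,  0.12401876]), array([0.00097046])) (array([ 0.55022425, -0.22615446,  0.12431279]), array([0.00148749]))
top [array([ 0.5229, -0.2667]), array([ 0.5598, -0.2731]), array([ 0.5513, -0.3293]), array([ 0.5129, -0.3209])] [ 0.536725 -0.2975  ] -0.1717333056906266 -0.2153576996977372
(350, 545, 0.12) [ 0.4518 -0.1205]
(350, 435, 0) [ 0.442  -0.0898]
(510, 370, 0.0) [ 0.6026 -0.0176]
(500, 420, 0) [ 0.5955 -0.0727]
(573, 350, 0) [0.6632 0.0036]
```

Run:
```python
from h import *
y=-.178; b=[.5368,-.2972]
bot.goto([*b,.22],down(y)); bot.line_to([*b,.087],max_speed=.12); print(bot.current_contact_force())
bot.set_gripper(0,20); print(bot.current_opening()*.092, bot.current_contact_force())
bot.line_to([*b,.26],max_speed=.12); print(bot.current_opening()*.092, bot.current_contact_force(),bot.current_clock())
p=[.48,.06]
bot.line_to([*p,.26],down(YAW),max_speed=.2); bot.line_to([*p,.12],max_speed=.15); bot.line_to([*p,.0825],max_speed=.03)
print(bot.current_contact_force(),bot.current_ee_pos())
```

```text
[ 0.32825177 -0.16165005  0.17692925]
0.039920066893340996 [-0.15407743  0.48984379  0.98067662]
0.04027468408969911 [-0.67564355 -0.17347368 -2.87403937] 14.4417
[-0.25664053 -0.18522842 -3.01484463] [0.48024152 0.05996921 0.08275408]
```

Run:
```python
from h import *
z=.0825
while z>.078:
    z-=.0007; bot.line_to([.48,.06,z],max_speed=.02); f=bot.current_contact_force()[2]
    if f>-1: break
print(z,f)
bot.set_gripper(1.0); bot.line_to([.48,.06,.20],max_speed=.15); bot.hold(.1)
bot.line_to([.48,-.02,.28],down(0),max_speed=.25)
c=snap('wrist','w3'); print(bot.current_clock())
im=c['pixels'].copy(); cv2.imwrite('pics/w3b.png',cv2.resize(im,(800,600),interpolation=cv2.INTER_CUBIC))
```

```text
0.08039999999999999 3.4389597033807164
22.2083
```

View pics/w3b.png

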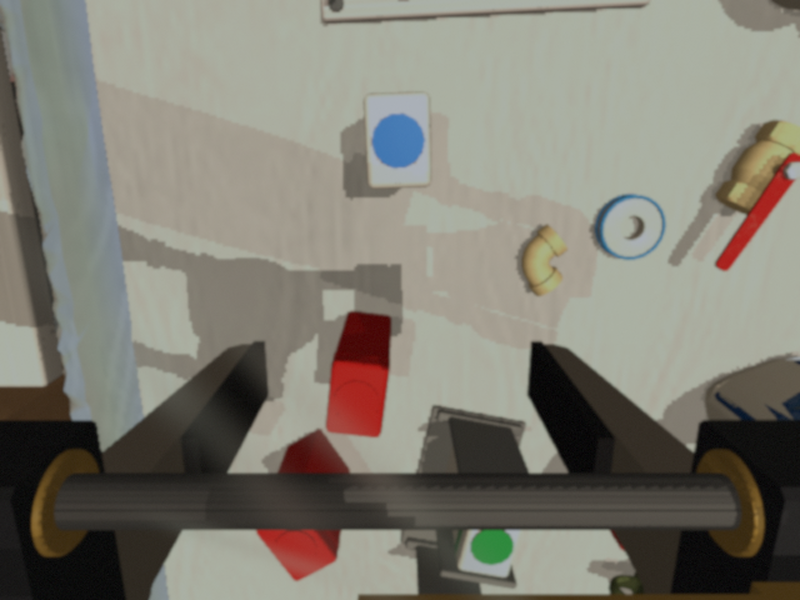

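Blue stands upright and released, disc at (398,140). With the arm out of the way I'll look straight down on the cradle to refine it.

Run:
```python
from h import *
bot.line_to([.48,.12,.28],max_speed=.3)
c=snap('wrist','w4'); print(bot.current_clock(),-c['R'].T@c['t'])
print(plane(cam('w3'),398/1.25-.1,140/1.25-.1,.12))
u,v=proj(c,[*CR,.124]); x,y=int(u)-90,max(0,int(v)-70); print(x,y)
cv2.imwrite('pics/w4b.png',cv2.resize(c['pixels'][y:y+135,x:x+180],(800,600),interpolation=cv2.INTER_CUBIC))
```

```text
22.875 [0.48050835 0.19464708 0.45092791]
[0.4808226  0.06054759 0.12      ]
227 32
```

View pics/w4b.png

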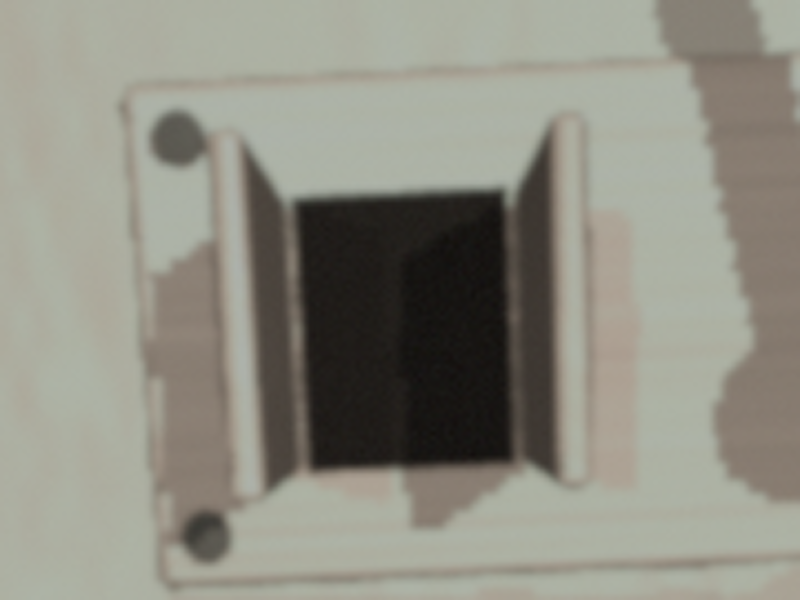

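Run:
```python
from h import *
c=cam('w4'); W=lambda x,y,z: plane(c,227+x/4.444-.4,32+y/4.444-.4,z)[:2].round(4)
print('top',W(405.3,306.5,.124),'floor',W(406,330,.01))
L=W(228,132,.124),W(250,495,.124); R=W(570,117,.124),W(573,482,.124); F=[W(*p,.01) for p in((296,200),(503,192),(515,460),(310,468))]
print(L,R,F); tri_=(L[0]-L[1]+R[0]-R[1]); print('yaw',np.arctan2(tri_[1],tri_[0])-np.pi/2, np.arctan2(*(F[1]-F[0]+F[2]-F[3])[::-1]))
```

```text
top [0.4799 0.2082] floor [0.4799 0.2079]
(array([0.4508, 0.2354]), array([0.4532, 0.1773])) (array([0.5068, 0.2378]), array([0.5087, 0.1796])) [array([0.4553, 0.2356]), array([0.5014, 0.2373]), array([0.5051, 0.1792]), array([0.4577, 0.1774])]
yaw 0.03695651073472139 0.037415685473550966
```

Run:
```python
from h import *
r=down(.042+np.pi/2)
bot.goto([.4805,.0602,.20],r); bot.line_to([.4805,.0602,.081],max_speed=.12)
bot.set_gripper(0,20); print(bot.current_opening()*.092,bot.current_contact_force(),bot.current_clock())
bot.line_to([.4805,.0602,.235],max_speed=.15); bot.line_to([.4800,.2080,.235],max_speed=.2)
print(bot.current_contact_force(),bot.current_ee_pos(),bot.current_clock()); 
c=snap('wrist','w5');
bot.line_to([.4800,.2080,.203],max_speed=.06)
for z in np.arange(.198,.094,-.006):
    bot.line_to([.4800,.2080,z],max_speed=.06); f=bot.current_contact_force()
    if np.hypot(f[0],f[1])>6 or f[2]>3: print('contact',z,f); break
print(bot.current_ee_pos(),bot.current_contact_force(),bot.current_clock())
```

```text
0.05603245965286973 [ 0.69226629 -0.27596267  0.52325249] 26.1833
[-0.33549189 -0.71149634 -2.07833378] [0.47989624 0.20728547 0.23464195] 28.25
[0.4795706  0.20791762 0.09546208] [-0.86409468  0.06111289 -2.05309265] 33.4833
```

Run:
```python
from h import *
z=.095
while z>.088:
    z-=.0007; bot.line_to([.48,.208,z],max_speed=.02); f=bot.current_contact_force()
    if f[2]>0: break
print(z,f)
bot.set_gripper(1.0); bot.line_to([.48,.208,.29],max_speed=.15); bot.hold(.1)
bot.goto([.48,.12,.29],down(0)); c=snap('wrist','w6'); s=snap('scene','scene6'); print(bot.current_clock())
a=cv2.resize(c['pixels'][0:300,120:520],(800,600),interpolation=cv2.INTER_CUBIC)
a[350:600,450:800]=cv2.resize(s['pixels'][150:250,210:350],(350,250),interpolation=cv2.INTER_CUBIC); cv2.imwrite('pics/w6b.png',a)
```

```text
0.09009999999999996 [-1.63972118 -1.90980312  5.063088  ]
38.8917
```

View pics/w6b.png

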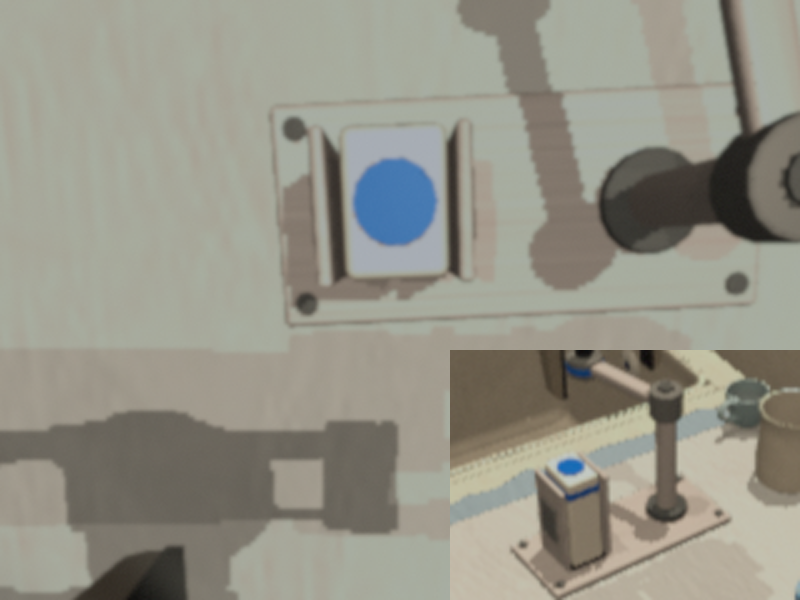

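Blue is seated and centred between the plates, and the arm is still out. Swinging it home now.

Run:
```python
from h import *
import h
p,y=knob(1.33)
bot.goto([*p,.30],down(y)); bot.line_to([*p,.184],max_speed=.2); bot.set_gripper(0,25); print(bot.current_opening()*.092,bot.current_clock())
h.YAW=.043; h.CR=np.array([.480,.2075]); h.H=h.CR+.13*np.array([np.cos(h.YAW),np.sin(h.YAW)])
arc(1.33,.08); print(bot.current_ee_pos(),bot.current_contact_force(),bot.current_clock())
for a in np.arange(.06,-.05,-.01):
    arc(a+.01,a,n=1,speed=.03); f=bot.current_contact_force()
    if abs(f[1])>12: break
print(a,f,bot.current_ee_pos(),bot.current_clock())
```

```text
0.02364246805375146 41.6
[0.47905515 0.21795621 0.18386442] [-8.51536487  1.89944473  2.899106  ] 43.8417
-0.030000000000000027 [-7.04913452 12.75187089  1.02708669] [0.47922573 0.20700288 0.18385267] 46.3417
```

Run:
```python
from h import *
bot.set_gripper(1.0); p=bot.current_ee_pos(); bot.line_to([p[0],p[1],.31],max_speed=.15)
bot.goto([.49,.10,.33],down(0)); c=snap('wrist','w7'); s=snap('scene','scene7'); print(bot.current_clock(),bot.current_contact_force())
a=cv2.resize(c['pixels'][0:300,120:520],(800,600),interpolation=cv2.INTER_CUBIC)
a[350:600,450:800]=cv2.resize(s['pixels'][150:250,210:350],(350,250),interpolation=cv2.INTER_CUBIC)
a[350:600,0:350]=cv2.resize(s['pixels'][260:360,310:450],(350,250),interpolation=cv2.INTER_CUBIC); cv2.imwrite('pics/w7b.png',a)
```

```text
49.8083 [-0.14151996  0.10416742 -0.23037421]
```

View pics/w7b.png

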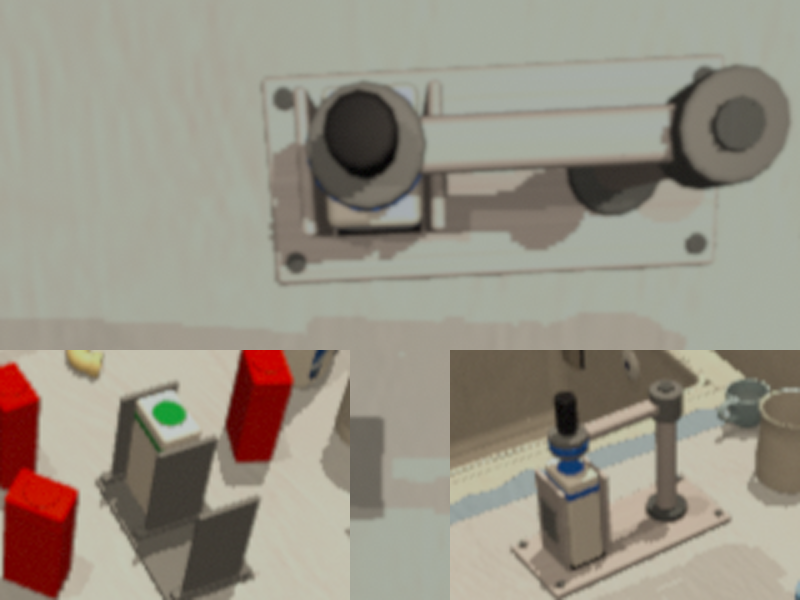

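The bar lies parallel to the base plate (slopes 0.046 and 0.050), the head is over the blue cartridge, and green stands in its pocket.

```bash
python3 -c "
from workcell import bot
bot.job_done(); print(bot.current_clock())"
```

```text
the job is handed in; nothing more can be done
the job is handed in; nothing more can be done
```

The job is handed in and every step was carried out in order. No verdict was reported, so the checks below are my own.

**What I did:** I swung the dosing arm out to about 1.33 rad by its knob. I took the blue cartridge from the caddy and stood it released on the free table at (0.48, 0.06). I then took it again across its other sides, lowered it slowly into the cradle and let go. Last, I swung the arm home until it met its stop.

**Last checks:**
- **Arm:** it stopped against about 13 N, and in the last picture the bar is parallel to the base plate to within roughly 0.01 rad (limit 0.07).
- **Blue cartridge:** pictured upright and centred between the plates before I swung the arm home. Afterwards it still stood there under the head.
- **Green cartridge:** upright in its pocket. I checked this by eye and did not measure its shift.
- **Robot:** clear of everything, with about 0.3 N on the tool. The clock read about 50 s of the 72 s allowed.

**Disagreement:** the first scene and side readings put the cradle about 9 mm lower in y than the wrist camera did. I used the wrist value, and the cartridge went into the cradle without catching on the plates.

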